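Read the code label of the sample in the vice

TASK

Pick up the hand-held code reader and point its nose straight at the code label on the steel sample that is clamped upright in the vice: level, square on and centred, with the nose 5 to 10 cm in front of the label. Hold it still there for two seconds to read the code, without bumping the sample or the vice, then lay the reader down gently, flat and right way up, in the grey tray, and let go.

Things in the scene. Friction and masses are not known exactly. Their poses are not given: they have to be found in the camera images.
- reader_center (a point): Centre of the loose hand-held code reader: a straight box-shaped tool 149 mm long, 44 mm high, flat underside. The point is 22 mm above the underside, 75 mm behind the nose, on the line of sight. x axis: along the line of sight, out of the nose; z: out of its top. The grey grip is 34 mm wide (y), from 74 mm behind the point to 30 mm ahead; then a black head 42 mm wide with a window in its end.
- label (a point): Centre of the code label, 24 mm square, white, black-patterned, upright on a steel block (44 mm wide, top 97 mm above the bench) in a small vice, both fixed. The point is 80 mm above the bench. x axis: level, into the block (the reader looks along it from the -x side); z up. The vice is 60 mm wide, jaws 56 mm high, and reaches 21 mm in front of the label. Labels lying flat are not meant.
- tray_floor (a point): Middle of the inner floor of the empty, shallow grey sample tray, fixed; 3 mm above the bench. Outside it is 150 mm along its x axis and 240 mm along its y axis; walls 3 mm thick, 18 mm high above the bench; z axis up.

How it is judged:
By the outcome, as a careful person would: the job done as asked, in the order asked, and still so for the second after the job is handed in, with the robot touching nothing.
It also fails if it takes over 45 s, if anything falls off the work surface, if the arm or the gripper's body presses on something with over 40 N, if the wrist force passes 120 N, or if a joint passes its speed limit or range.

ROBOT

A 6-joint arm with a two-finger parallel gripper is mounted at the origin on a cart in front of the work surface, level with it; the furniture and walls round the work are solid. World frame = base frame: x ahead of the robot, y to its left, z up, the work surface at z = 0. Lengths are in m, angles in rad, forces in N, time in s.
With the tool pointing down it reaches from about 0.3 to 0.875 m from the base axis. Payload 6.4 kg.
Tool frame: the origin (TCP) lies at the very end of the fingers, on their centre line; the grasp point (between the pads) lies 19 mm behind it; z points along the fingers, y is the line along which they close (so a half turn about z gives the same grasp; the last joint's range is limited). The gripper opens to 85 mm and grips with 20 to 120 N. Pads are 22 mm wide; open, the fingers measure 114 mm over their backs; the gripper's body (76 mm by 85 mm) begins 54 mm behind the grasp point. The pads swing forward as they close: fully open they stand 13 mm farther back than shut.
Start: joints at [0.926, 0.181, 1.607, -0, 1.354, -0.206], TCP at [0.244, 0.521, 0.231] pointing down, gripper open.
Joint ranges: [-2.99, 2.99], [-0.89, 2.07], [0.3, 2.58], [-1.14, 4.28], [0, 2.63], [-3.12, 3.12]. Speed limits (rad/s): [2.57, 2.57, 3.01, 3.14, 3.14, 3.14].

INTERFACE

Orientations are given as a unit quaternion [x, y, z, w].
In Python, from plant import * gives the robot as it stands.
- The arm moves only by the tool carry_out, never from a script. Its argument "rows" is a list of rows, each an object with "xyz": the shift along the world's x, y, z in mm, a list of three; "twist": the turn, a rotation vector about the world's x, y, z in rad, a list of three; "gripper": the closure, from -1 (fully open) to 1 (shut). A call has 1 to 12 rows; each row shifts and turns the commanded pose from where the row before left it; what a row does not reach is not made up. A row lasts 1/10 s, in which the tool goes at most 50 mm and 8.59 degrees, less where a joint would pass 70% of its speed; a pose out of reach is approached as far as the arm can. A call is refused whole if a number of a shift passes 50 or a number of a turn 0.15, either way. A call with a gripper value outside its range is refused whole. The fingers move at their own pace and stop on an object; "grip_force" is the grip in N (left out, the last holds). Time passes only in rows, so rows that do not move let the fingers close. It gives the time, the measured TCP pose, the force, the opening and the grip force at its end, in the units of the state.
- get_state(): the state, without advancing time (a new reading comes with each control period).
- capture(name): name is "side" or "top" or "wrist"; returns the picture (400x640x3 uint8, blue, green, red); there is no depth.
- calibration(name): a dict with "fx", "fy", "cx", "cy" (pixels), "k1" (the pictures are not rectified: a ray, as slopes to the right and down, at radius r is drawn at 1 + k1 r^2 times it, then the intrinsics apply), "R" (3x3) and "t" (3): a world point X has camera coordinates R X + t. Camera axes: x right, y down, z forward; pixel columns grow to the right and rows downward; lengths in m; the calibration is good to about 2 mm. A picture is of the moment at which its call begins: read the wrist's pose just before it. calibration takes no time and is no camera call; for the wrist camera it gives the pose at the moment of the call.
- sign_off(): hands the job in; it is judged then, once.
The state is a dict: "t": time; "q": joint angles; "joint_velocities": joint speeds; "joint_torque": joint torques, N m; "tcp_pos": TCP position; "tool_rot": TCP orientation; "force": force on the tool from outside, world axes, zero at the start; "wrist_torque": the same for the moment, N m; "opening": finger opening in m; "grip_force": force on a finger pad.
Only numpy, scipy, OpenCV 4.12 (cv2) and the standard library are available. Lean on these libraries where they do the work, as an engineer would, in place of code of your own. Each camera call takes 0.05 s, during which the arm holds its last target. There are 200 camera calls.

## Working session

There is one attempt and no reset: what is moved stays moved. The work goes in short steps, Python scripts to look and compute and a tool call to move; the robot and the scene stay as the last step left them, time stands still between calls to the robot, and variables do not carry over. Pictures are saved under pics/ and viewed, at most 10 in all, crops included, and the job is handed in when it is done.

Besides the shell and the picture viewer there is one more tool, called after "Emit:" as name(argument=value, ...), one argument or row to a line, values as JSON. carry_out: Moves the arm, as the interface text tells. Its arguments: {"type":"object","properties":{"rows":{"type":"array"},"grip_force":{"type":"number"}},"required":["rows"]}

```bash
mkdir -p pics; ls; python3 - <<'E'
from plant import *
import cv2
for n in ("top","side"):
    cv2.imwrite(f"pics/{n}0.png",capture(n)); c=calibration(n); print(n,c)
s=get_state(); print(s)
E
```

```text
pics
top {'fx': 516.4174074256201, 'fy': 516.4174074256201, 'cx': 319.2215137374231, 'cy': 204.17568051899903, 'k1': -0.14030059837654818, 'R': array([[-0.00629203, -0.99959084, -0.0279028 ],
       [-0.99721604,  0.00834547, -0.07409807],
       [ 0.07430062,  0.0273589 , -0.99686053]]), 't': array([0.10675376, 0.51624198, 0.97152599])}
side {'fx': 397.81361115347966, 'fy': 397.81361115347966, 'cx': 315.3297949832507, 'cy': 197.8945693490695, 'k1': -0.07972616742969199, 'R': array([[-0.99786008,  0.06304606, -0.01733381],
       [ 0.04747991,  0.51640747, -0.85502572],
       [-0.0449547 , -0.85401904, -0.51829582]]), 't': array([0.49281805, 0.01495432, 0.98348628])}
{'t': 0.1, 'q': array([ 9.25724413e-01,  1.81455162e-01,  1.60787691e+00, -1.71724591e-05,
        1.35377918e+00, -2.06281837e-01]), 'joint_velocities': array([ 1.32845272e-05, -9.75601211e-04, -4.07483975e-03, -5.16160211e-04,
       -1.28995874e-03, -1.03544369e-03]), 'joint_torque': array([ 2.02034971e-03, -4.45875120e+01, -3.52241600e+01, -8.63248852e-05,
        3.97049662e-03, -3.31846798e-05]), 'tcp_pos': array([0.24397388, 0.52015053, 0.23049578]), 'tool_rot': array([ 2.17637329e-01,  9.76029414e-01, -6.94996902e-04, -3.05905974e-04]), 'force': array([ 0.06934354, -0.4166991 , -0.36181133]), 'wrist_torque': array([ 0.0299587 , -0.0047322 , -0.00115224]), 'grip_force': 0.0, 'opening': 0.08540594015484652}
```

View pics/top0.png

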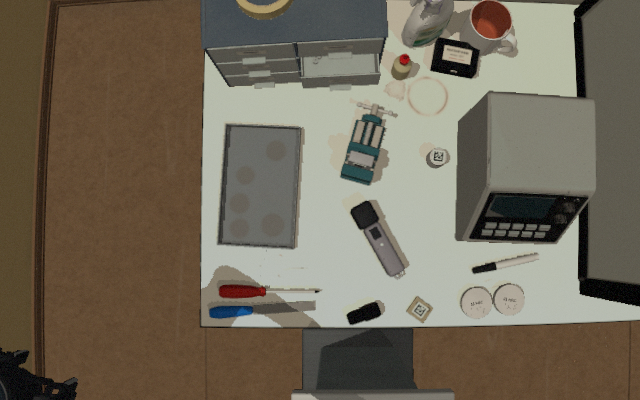

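View pics/side0.png

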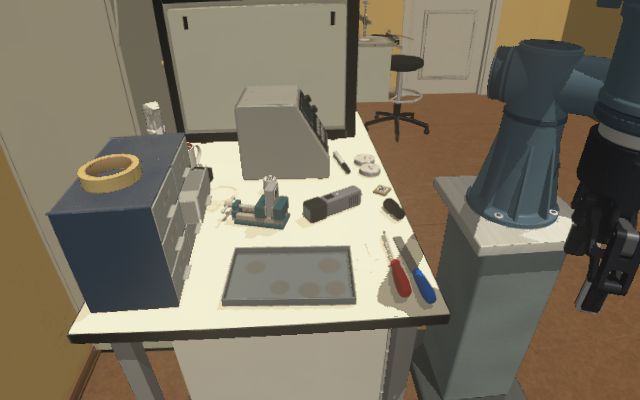

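Top view: the reader runs from its black nose at (362,208) to its tail at (400,275). The vice is at (363,150), and the tray corners are near (226,124) and (297,248). Next I zoom in to measure.

```bash
cat > h.py <<'E'
import numpy as np, cv2
from plant import *
from scipy.spatial.transform import Rotation as Ro
def KD(c): return np.array([[c["fx"],0,c["cx"]],[0,c["fy"],c["cy"]],[0,0,1.]]),np.array([c["k1"],0,0,0.])
def w2p(c,X):
    K,D=KD(c); X=np.atleast_2d(np.asarray(X,float)); return cv2.projectPoints(X,cv2.Rodrigues(c["R"])[0],c["t"],K,D)[0][:,0]
def p2w(c,uv,z):
    K,D=KD(c); n=cv2.undistortPoints(np.array(uv,float).reshape(-1,1,2),K,D)[:,0]
    d=np.c_[n,np.ones(len(n))]@c["R"]; o=-c["R"].T@c["t"]; s=(z-o[2])/d[:,2]; return o+s[:,None]*d
E
python3 - <<'E'
import cv2,numpy as np
t=cv2.imread("pics/top0.png"); s=cv2.imread("pics/side0.png")
a=cv2.resize(t[95:285,335:415],None,fx=4.9,fy=3.15*4.9/3.15*0+3.15) if 0 else cv2.resize(t[95:285,335:435],None,fx=3,fy=3,interpolation=cv2.INTER_CUBIC)
b=cv2.resize(s[165:235,220:370],None,fx=3,fy=3,interpolation=cv2.INTER_CUBIC)
out=np.zeros((570,760,3),np.uint8); out[:570,:300]=a; out[:210,305:755]=b
c=cv2.resize(s[240:310,215:365],None,fx=3,fy=3,interpolation=cv2.INTER_CUBIC); out[215:425,305:755]=c
cv2.imwrite("pics/z1.png",out)
E
```

```text
(no output)
```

View pics/z1.png

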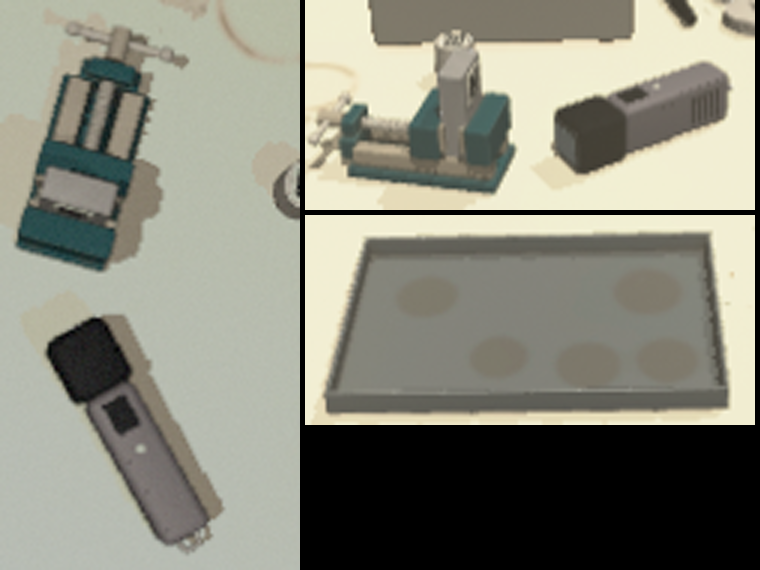

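The zoom shows the label on the block's robot-facing side. In crop pixels, the block's top front edge runs (38,200) to (110,212). The reader's nose edge runs (49,352) to (100,318), and its tail end (165,543) to (210,517).

```bash
python3 - <<'E'
from h import *
np.set_printoptions(precision=4,suppress=True)
c=calibration("top")
f=lambda L:[(335+(u+.5)/3-.5,95+(v+.5)/3-.5) for u,v in L]
B=p2w(c,f([(38,200),(110,212),(117,180),(47,168)]),.097); print("block",B[:,:2])
e=B[1]-B[0]; print("w",np.linalg.norm(e[:2]),"front mid",(B[0]+B[1])[:2]/2,"ang x",np.arctan2(e[0],-e[1]))
R=p2w(c,f([(49,352),(100,318),(130,360),(80,402),(210,517),(165,543)]),.044); print("reader",R[:,:2])
n=(R[0]+R[1])/2; h=(R[2]+R[3])/2;t=(R[4]+R[5])/2; d=n-t; print("nose",n,"tail",t,"len",np.linalg.norm(d),"ang",np.arctan2(d[1],d[0]),"ctr",(n+t)/2)
# vice base edge
T=p2w(c,[(226,124),(301,126),(297,248),(218,245)],.018); print("tray",T[:,:2],T.mean(0)); 
for i in range(4): print(np.linalg.norm(T[i]-T[i-1]))
w=calibration("wrist"); s=get_state(); Rt=Ro.from_quat(s["tool_rot"]).as_matrix()
print("cam in tool", Rt.T@(-w["R"].T@w["t"]-s["tcp_pos"]), (w["R"]@Rt).T, w["fx"]); print(Rt)
E
```

```text
block [[0.5875 0.0502]
 [0.5799 0.0075]
 [0.5991 0.0031]
 [0.6068 0.0446]]
w 0.04335091240347751 front mid [0.5837 0.0289] ang x -0.17584471714667932
reader [[ 0.5001  0.0429]
 [ 0.5211  0.0108]
 [ 0.4947 -0.0075]
 [ 0.4688  0.0239]
 [ 0.3967 -0.0561]
 [ 0.3809 -0.0279]]
nose [0.5106 0.0269 0.044 ] tail [ 0.3888 -0.042   0.044 ] len 0.13993598044328978 ang 0.514350059504048 ctr [ 0.4497 -0.0075  0.044 ]
tray [[0.6775 0.2862]
 [0.6709 0.1377]
 [0.4332 0.1462]
 [0.4395 0.2998]] [0.5553 0.2175 0.018 ]
0.23840886213647206
0.1486327447515986
0.23783666961037467
0.153670025242369
cam in tool [ 0.0761 -0.     -0.1424] [[ 0.0004 -0.9547 -0.2976]
 [ 1.      0.0005  0.    ]
 [ 0.0001 -0.2976  0.9547]] 353.49419370936954
[[-0.9053  0.4248 -0.0009]
 [ 0.4248  0.9053 -0.0012]
 [ 0.0003 -0.0015 -1.    ]]
```

Emit:
carry_out(
  rows=[
    {"xyz":[17,-44,0],"twist":[0,0,0.079],"gripper":-1},
    {"xyz":[17,-44,0],"twist":[0,0,0.079],"gripper":-1},
    {"xyz":[17,-44,0],"twist":[0,0,0.079],"gripper":-1},
    {"xyz":[17,-44,0],"twist":[0,0,0.079],"gripper":-1},
    {"xyz":[17,-44,0],"twist":[0,0,0.079],"gripper":-1},
    {"xyz":[17,-44,0],"twist":[0,0,0.079],"gripper":-1},
    {"xyz":[17,-44,0],"twist":[0,0,0.079],"gripper":-1},
    {"xyz":[17,-44,0],"twist":[0,0,0.079],"gripper":-1},
    {"xyz":[17,-44,0],"twist":[0,0,0.079],"gripper":-1},
    {"xyz":[17,-44,0],"twist":[0,0,0.079],"gripper":-1},
    {"xyz":[17,-44,0],"twist":[0,0,0.079],"gripper":-1},
    {"xyz":[17,-44,0],"twist":[0,0,0.079],"gripper":-1},
  ],
)

```text
t: 1.3
tcp_pos: [0.4484, -0.0094, 0.2312]
tool_rot: [-0.253, 0.967, 0.0, 0.0]
force: [1.0, 0.2, 0.9]
opening: 0.0854
grip_force: 0.0
```

Emit:
carry_out(
  rows=[
    {"xyz":[0,0,0],"twist":[0,0,0],"gripper":-1},
    {"xyz":[0,0,0],"twist":[0,0,0],"gripper":-1},
    {"xyz":[0,0,0],"twist":[0,0,0],"gripper":-1},
  ],
)

```text
t: 1.6
tcp_pos: [0.4477, -0.0065, 0.2309]
tool_rot: [-0.252, 0.968, 0.0, -0.0]
force: [0.0, 0.5, 0.7]
opening: 0.0854
grip_force: 0.0
```

```bash
python3 - <<'E'
from h import *
np.set_printoptions(precision=4,suppress=True)
c=calibration("wrist"); im=capture("wrist"); s=get_state(); print(s["t"],s["q"],s["tcp_pos"],Ro.from_quat(s["tool_rot"]).as_matrix())
cv2.imwrite("pics/w1.png",im); np.savez("w1.npz",**c)
E
```

```text
1.65 [-0.2803 -0.1143  1.9116  0.0003  1.3451 -2.3613] [ 0.4477 -0.0062  0.231 ] [[-0.8727 -0.4883 -0.0007]
 [-0.4883  0.8727  0.0005]
 [ 0.0004  0.0008 -1.    ]]
```

View pics/w1.png

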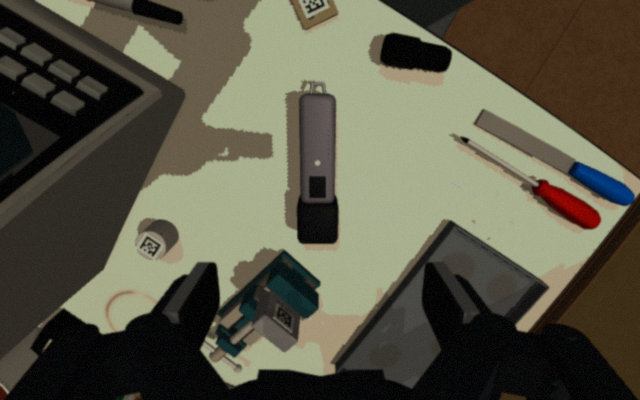

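The wrist view shows the reader pointing down the image, from its tail at (318,95) to its nose at (318,243). The label is visible at (284,314), so I zoom in for exact corners.

```bash
python3 - <<'E'
from h import *
im=cv2.imread("pics/w1.png")
a=cv2.resize(im[240:360,225:335],None,fx=4,fy=4,interpolation=cv2.INTER_CUBIC)
b=cv2.resize(im[80:250,280:360],None,fx=3.3,fy=3.3,interpolation=cv2.INTER_CUBIC)
o=np.zeros((570,760,3),np.uint8); o[:480,:440]=a; o[:b.shape[0],460:460+b.shape[1]]=b
cv2.imwrite("pics/w1z.png",o)
E
```

```text
(no output)
```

View pics/w1z.png

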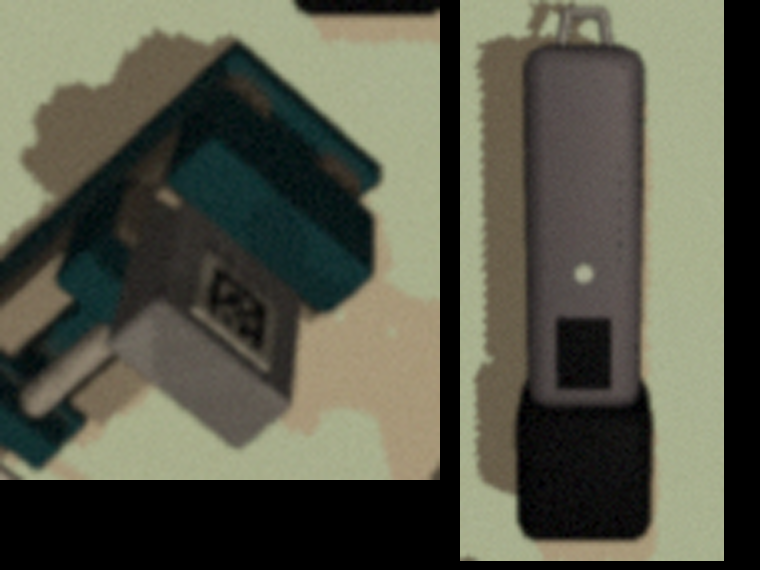

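Label corners in the crop are (207,252), (276,305), (272,370) and (193,310). The reader's centre line is at u≈584, with nose v=539 and tail v=45.

```bash
python3 - <<'E'
from h import *
from scipy.optimize import least_squares
np.set_printoptions(precision=4,suppress=True)
w=dict(np.load("w1.npz")); t=calibration("top")
f=lambda L:[(225+(u+.5)/4-.5,240+(v+.5)/4-.5) for u,v in L]
g=lambda L:[(280+(u-460+.5)/3.3-.5,80+(v+.5)/3.3-.5) for u,v in L]
ft=lambda L:[(335+(u+.5)/3-.5,95+(v+.5)/3-.5) for u,v in L]
L=f([(207,252),(276,305),(272,370),(193,310)])
print("label ctr",p2w(w,[np.mean(L,0)],.08), "corners",p2w(w,L[:2],.068)[:,:2],p2w(w,L[2:],.092)[:,:2])
E_=p2w(w,f([(160,300),(292,400)]),.097); d=E_[0]-E_[1]; print("edge",E_[:,:2],np.linalg.norm(d),"mid",E_.mean(0),"ang",np.arctan2(-d[0],d[1]))
# joint fit of label pose: x,y,yaw with wrist label corners
def P(p,y,z): c,s=np.cos(p[2]),np.sin(p[2]); return [p[0]-s*y,p[1]+c*y,z]
def res(p):
    h=.012
    X=[P(p,-h,.08-h),P(p,h,.08-h),P(p,h,.08+h),P(p,-h,.08+h)]
    r1=w2p(w,X)-np.array(L)
    X2=[P(p,p[3]-.022,.097),P(p,p[3]+.022,.097)]
    r2=w2p(w,X2)-np.array(f([(160,300),(292,400)])); r3=w2p(t,X2)-np.array(ft([(110,212),(38,200)]))
    return np.r_[r1.ravel(),r2.ravel(),r3.ravel()]
r=least_squares(res,[.58,.029,-.17,0]); print("fit",r.x); print(r.fun.reshape(-1,2))
q=p2w(w,g([(585,540),(584,45),(518,500),(652,500),(526,200),(643,200)]),.044); print("reader",q[:,:2]); d=q[0]-q[1]; a=np.arctan2(d[1],d[0]); print(np.linalg.norm(d),a,"ctr from nose",q[0,:2]-.075*np.array([np.cos(a),np.sin(a)]),"from tail",q[1,:2]+.074*np.array([np.cos(a),np.sin(a)]),"w",np.linalg.norm(q[2]-q[3]),np.linalg.norm(q[4]-q[5]))
E
```

```text
label ctr [[0.583  0.0284 0.08  ]] corners [[0.5798 0.017 ]
 [0.5852 0.0394]] [[0.586  0.0406]
 [0.5801 0.0166]]
edge [[0.5778 0.0076]
 [0.5877 0.0472]] 0.04079861986936311 mid [0.5828 0.0274 0.097 ] ang 2.8983063467433694
fit [ 0.583   0.0284 -0.2374 -0.0005]
[[-0.402   0.1236]
 [ 0.3099  0.6623]
 [-0.4208 -0.3949]
 [ 0.1222  0.1561]
 [-1.0329 -0.648 ]
 [ 1.7166  1.1263]
 [ 0.6039  1.2517]
 [ 0.5333 -0.2836]]
reader [[ 0.5124  0.0266]
 [ 0.3846 -0.0447]
 [ 0.5107  0.0023]
 [ 0.4909  0.0379]
 [ 0.4294 -0.0385]
 [ 0.4134 -0.0098]]
0.14634890418901975 0.5090062563999778 ctr from nose [ 0.4469 -0.01  ] from tail [ 0.4492 -0.0087] w 0.04077058026141933 0.03293597164165969
```

Label fit: (0.583, 0.0284), yaw about -0.2, to be refined later. The reader is centred at (0.448, -0.0095) with yaw 0.51, which the tool already matches. Descending to grasp.

Emit:
carry_out(
  rows=[
    {"xyz":[0,-3,-20],"twist":[0,0,0],"gripper":-1},
    {"xyz":[0,0,-35],"twist":[0,0,0],"gripper":-1},
    {"xyz":[0,0,-40],"twist":[0,0,0],"gripper":-1},
    {"xyz":[0,0,-40],"twist":[0,0,0],"gripper":-1},
    {"xyz":[0,0,-30],"twist":[0,0,0],"gripper":-1},
    {"xyz":[0,0,-20],"twist":[0,0,0],"gripper":-1},
    {"xyz":[0,0,-15],"twist":[0,0,0],"gripper":-1},
    {"xyz":[0,0,-10],"twist":[0,0,0],"gripper":-1},
    {"xyz":[0,0,-8],"twist":[0,0,0],"gripper":-1},
    {"xyz":[0,0,-5],"twist":[0,0,0],"gripper":-1},
    {"xyz":[0,0,0],"twist":[0,0,0],"gripper":-1},
    {"xyz":[0,0,0],"twist":[0,0,0],"gripper":-1},
  ],
)

```text
t: 2.85
tcp_pos: [0.4487, -0.0105, 0.0088]
tool_rot: [-0.252, 0.968, -0.0, 0.0]
force: [1.0, 0.3, 0.6]
opening: 0.0854
grip_force: 0.0
```

```bash
python3 - <<'E'
from h import *
np.set_printoptions(precision=4,suppress=True)
c=calibration("wrist"); im=capture("wrist"); s=get_state(); print(s["t"],s["tcp_pos"],s["force"])
np.savez("w2.npz",**c); cv2.imwrite("pics/w2.png",im)
# outline of the TCP and expected reader corners
a=.51; d=np.array([np.cos(a),np.sin(a),0]); n=np.array([-d[1],d[0],0]); C=np.array([.448,-.0095,.044])
X=[C+x*d+y*n for x,y in [(-.074,-.017),(.03,-.017),(.03,.017),(-.074,.017)]]
p=w2p(c,X); 
for q in p: cv2.circle(im,tuple(int(round(v)) for v in q),3,(0,0,255),1)
print(p); cv2.imwrite("pics/w2o.png",im)
E
```

```text
2.9 [ 0.4488 -0.0106  0.0089] [-0.8729 -0.3694  1.0886]
[[266.0551  97.4554]
 [279.2368 379.0049]
 [367.2042 378.9921]
 [381.9901  97.4814]]
```

View pics/w2o.png

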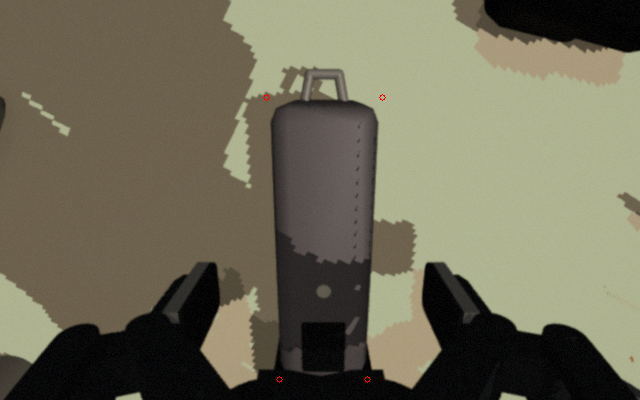

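The reader sits centred between the open fingers: grip edges at 273 and 377 near the tail, fingers at 215 and 425. I lower a few mm more and close.

Emit:
carry_out(
  rows=[
    {"xyz":[0,0,-3],"twist":[0,0,0],"gripper":-1},
    {"xyz":[0,0,0],"twist":[0,0,0],"gripper":0.2},
    {"xyz":[0,0,0],"twist":[0,0,0],"gripper":0.5},
    {"xyz":[0,0,0],"twist":[0,0,0],"gripper":1},
    {"xyz":[0,0,0],"twist":[0,0,0],"gripper":1},
    {"xyz":[0,0,0],"twist":[0,0,0],"gripper":1},
    {"xyz":[0,0,0],"twist":[0,0,0],"gripper":1},
    {"xyz":[0,0,0],"twist":[0,0,0],"gripper":1},
  ],
  grip_force=60,
)

```text
t: 3.7
tcp_pos: [0.4486, -0.0106, 0.0055]
tool_rot: [-0.252, 0.968, -0.0, 0.0]
force: [0.6, -0.7, 2.9]
opening: 0.0336
grip_force: 60.1
```

Emit:
carry_out(
  rows=[
    {"xyz":[0,0,4],"twist":[0,0,0],"gripper":1},
    {"xyz":[0,0,8],"twist":[0,0,0],"gripper":1},
    {"xyz":[0,0,10],"twist":[0,0,0],"gripper":1},
    {"xyz":[0,0,12],"twist":[0,0,0],"gripper":1},
    {"xyz":[-2,0,12],"twist":[0,0,0],"gripper":1},
    {"xyz":[-4,4,8],"twist":[0,0,-0.03],"gripper":1},
    {"xyz":[-4,6,4],"twist":[0,0,-0.06],"gripper":1},
    {"xyz":[-2,8,0],"twist":[0,0,-0.08],"gripper":1},
    {"xyz":[0,8,0],"twist":[0,0,-0.08],"gripper":1},
    {"xyz":[0,8,0],"twist":[0,0,-0.08],"gripper":1},
    {"xyz":[0,8,0],"twist":[0,0,-0.08],"gripper":1},
    {"xyz":[0,8,0],"twist":[0,0,-0.08],"gripper":1},
  ],
)

```text
t: 4.9
tcp_pos: [0.4365, 0.0398, 0.0643]
tool_rot: [-0.008, 1.0, -0.0, 0.001]
force: [-1.3, 0.0, -1.1]
opening: 0.0331
grip_force: 59.6
```

Emit:
carry_out(
  rows=[
    {"xyz":[0,8,0],"twist":[0,0,-0.08],"gripper":1},
    {"xyz":[0,7,0],"twist":[0,0,-0.08],"gripper":1},
    {"xyz":[0,5,0],"twist":[0,0,-0.06],"gripper":1},
    {"xyz":[0,3,0],"twist":[0,0,-0.03],"gripper":1},
    {"xyz":[0,0,0],"twist":[0,0,0],"gripper":1},
    {"xyz":[0,0,0],"twist":[0,0,0],"gripper":1},
    {"xyz":[0,0,0],"twist":[0,0,0],"gripper":1},
  ],
)

```text
t: 5.6
tcp_pos: [0.4364, 0.0623, 0.0637]
tool_rot: [0.115, 0.993, -0.0, 0.0]
force: [-0.4, 0.1, -1.0]
opening: 0.0333
grip_force: 59.6
```

```bash
python3 - <<'E'
from h import *
np.set_printoptions(precision=4,suppress=True)
s=get_state(); c=calibration("wrist")
im={n:capture(n) for n in ("wrist","side","top")}
R=Ro.from_quat(s["tool_rot"]).as_matrix(); print(s["t"],s["tcp_pos"],R,s["force"],s["wrist_torque"],s["q"])
for n in im: cv2.imwrite(f"pics/{n}3.png",im[n])
np.savez("w3.npz",**c)
# side: zoom around reader/vice; top zoom; predicted outline overlay on separate copy
o=np.zeros((590,790,3),np.uint8)
a=cv2.resize(im["side"][140:235,215:375],None,fx=3,fy=3,interpolation=cv2.INTER_CUBIC); o[:285,:480]=a
b=cv2.resize(im["top"][95:285,320:415],None,fx=3,fy=3,interpolation=cv2.INTER_CUBIC); o[:570,490:775]=b
w=cv2.resize(im["wrist"],None,fx=.7,fy=.7); o[295:575,:448]=w
cv2.imwrite("pics/z3.png",o)
E
```

```text
5.6 [0.4364 0.0623 0.0637] [[-0.9736  0.2283  0.0005]
 [ 0.2283  0.9736 -0.0001]
 [-0.0005  0.     -1.    ]] [-0.3969  0.0601 -1.026 ] [ 0.0465  0.0105 -0.0071] [-0.1286  0.121   2.0625 -0.0001  0.9576 -1.469 ]
```

View pics/z3.png

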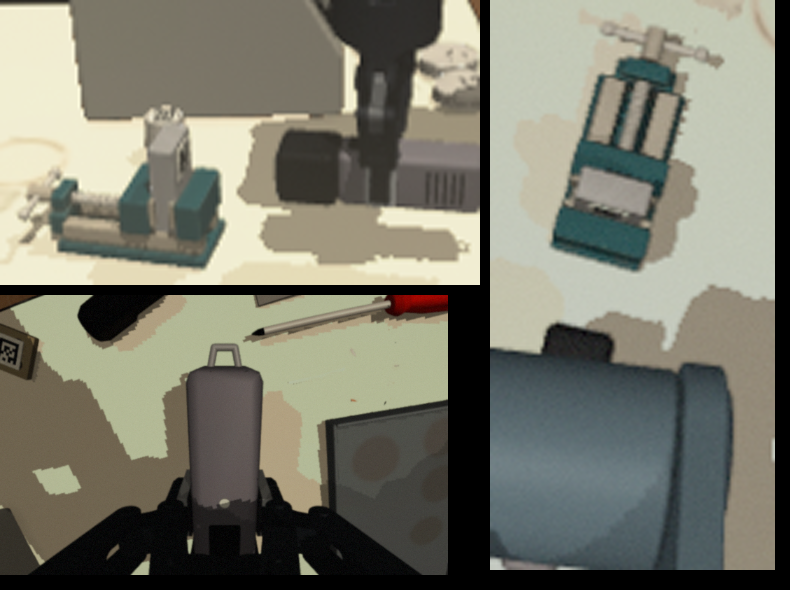

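Side and top views show the reader held level and facing the block: nose at (280,165) in the side crop, label at (182,150). I now refine the label yaw and the reader's pose in the hand by edge fitting.

```bash
cat > fit.py <<'E'
from h import *
from scipy.ndimage import map_coordinates as mc
from scipy.optimize import differential_evolution as DE
np.set_printoptions(precision=4,suppress=True)
def score(im,c,quads):
    g=cv2.GaussianBlur(cv2.cvtColor(im,cv2.COLOR_BGR2GRAY).astype(float),(0,0),.8); tot=0
    for Q,es in quads:
        for i in es:
            A,B=Q[i],Q[(i+1)%4]; s=np.linspace(.08,.92,40)[:,None]; p=w2p(c,A+(B-A)*s)
            d=p[-1]-p[0]; n=np.array([-d[1],d[0]])/np.linalg.norm(d)
            f=lambda k:mc(g,[p[:,1]+k*n[1],p[:,0]+k*n[0]],order=1)
            tot+=abs((f(1)-f(-1)).mean())
    return tot
def quad(p,x0,x1,y0,y1,z0,z1):
    c,s=np.cos(p[2]),np.sin(p[2]); return np.array([[p[0]+c*x-s*y,p[1]+s*x+c*y,z] for x,y,z in [(x0,y0,z0),(x0,y1,z0),(x1,y1,z1),(x1,y0,z1)]])
def run(name,im,c,mk):
    r=DE(lambda p:-score(im,c,mk(p)),[(.573,.593),(.018,.038),(-.32,-.12),(.015,.028)],seed=1,tol=1e-6,popsize=12,maxiter=60); print(name,r.x,-r.fun)
top=lambda p:(quad(p,0,p[3],-.022,.022,.097,.097),[0,1,2,3])
lab=lambda p:(quad(p,0,0,-.012,.012,.068,.092),[0,1,2,3])
w1=cv2.imread("pics/w1.png"); c1=dict(np.load("w1.npz")); ct=calibration("top"); cs=calibration("side")
run("w1 both",w1,c1,lambda p:[top(p),lab(p)]); run("w1 top",w1,c1,lambda p:[top(p)]); run("w1 label",w1,c1,lambda p:[lab(p)])
for n in ("top0","top3"): run(n,cv2.imread(f"pics/{n}.png"),ct,lambda p:[top(p)])
run("side3",cv2.imread("pics/side3.png"),cs,lambda p:[top(p)])
# reader in hand: mid-line of grip in w3
im=cv2.imread("pics/wrist3.png"); c=dict(np.load("w3.npz")); b=cv2.GaussianBlur(im,(0,0),1).astype(float)
g=b.sum(2); M=[]
for v in range(130,235,5):
    dx=np.abs(np.gradient(g[v])); l=255+np.argmax(dx[255:295]); r=350+np.argmax(dx[350:390]); M.append(((l+r)/2,v,r-l))
M=np.array(M); X=p2w(c,M[:,:2],.102); pf=np.polyfit(X[:,0],X[:,1],1); print(M[::4]); print("reader yaw",np.arctan(pf[0]),"y at x=.4364",np.polyval(pf,.4364), "x range",X[:,0].min(),X[:,0].max())
E
python3 fit.py
```

```text
w1 both [ 0.5839  0.0272 -0.2969  0.0183] 165.09999787414029
w1 top [ 0.5835  0.0275 -0.2758  0.0189] 117.24088412338372
w1 label [ 0.5827  0.0343 -0.2377  0.0241] 95.23487161703567
top0 [ 0.5828  0.0294 -0.2968  0.0202] 187.83187095523706
top3 [ 0.5828  0.0294 -0.2964  0.0203] 199.60991355343458
side3 [ 0.5765  0.0234 -0.12    0.0271] 108.30725801943815
[[320.  130.  110. ]
 [320.5 150.  109. ]
 [320.5 170.  107. ]
 [320.5 190.  105. ]
 [320.5 210.  103. ]
 [320.5 230.  101. ]]
reader yaw -0.2297767372162434 y at x=.4364 0.0623722364284537 x range 0.37309753316147026 0.4036202120449972
```

The yaw estimates range from -0.24 to -0.30, so I'll take one close-up beside the block. I lift clear first, with time to spare.

Emit:
carry_out(
  rows=[
    {"xyz":[0,0,10],"twist":[0,0,0],"gripper":1},
    {"xyz":[0,0,20],"twist":[0,0,0],"gripper":1},
    {"xyz":[0,0,25],"twist":[0,0,0],"gripper":1},
    {"xyz":[0,0,25],"twist":[0,0,0],"gripper":1},
    {"xyz":[5,3,20],"twist":[0,0,0],"gripper":1},
    {"xyz":[15,5,0],"twist":[0,0,0],"gripper":1},
    {"xyz":[25,8,0],"twist":[0,0,0],"gripper":1},
    {"xyz":[30,10,0],"twist":[0,0,0],"gripper":1},
    {"xyz":[30,10,0],"twist":[0,0,0],"gripper":1},
    {"xyz":[25,7,0],"twist":[0,0,0],"gripper":1},
    {"xyz":[15,5,0],"twist":[0,0,0],"gripper":1},
    {"xyz":[5,0,0],"twist":[0,0,0],"gripper":1},
  ],
)

```text
t: 6.95
tcp_pos: [0.5875, 0.1109, 0.1637]
tool_rot: [0.115, 0.993, 0.0, 0.0]
force: [0.3, -0.2, -0.9]
opening: 0.0335
grip_force: 59.8
```

Emit:
carry_out(
  rows=[
    {"xyz":[0,0,0],"twist":[0,0,0],"gripper":1},
    {"xyz":[0,0,0],"twist":[0,0,0],"gripper":1},
    {"xyz":[0,0,0],"twist":[0,0,0],"gripper":1},
  ],
)

```text
t: 7.25
tcp_pos: [0.5854, 0.1103, 0.1634]
tool_rot: [0.115, 0.993, -0.0, -0.0]
force: [0.3, -0.3, -0.9]
opening: 0.0335
grip_force: 59.8
```

```bash
python3 - <<'E'
from h import *
c=calibration("wrist"); im=capture("wrist"); s=get_state(); print(s["t"],s["tcp_pos"])
cv2.imwrite("pics/w4.png",im); np.savez("w4.npz",**c)
p=w2p(c,[[.583,.0284,.08],[.583,.0284,.097]]); print(p)
u,v=int(p[0,0]),int(p[0,1]); u=max(u-65,0); v=max(min(v-50,300),0); print(u,v)
cv2.imwrite("pics/w4z.png",cv2.resize(im[v:v+100,u:u+130],None,fx=6,fy=6,interpolation=cv2.INTER_CUBIC))
E
```

```text
7.3 [0.58559869 0.11033094 0.16346987]
[[204.60745226 230.20947739]
 [196.51016371 240.12613913]]
139 180
```

View pics/w4z.png

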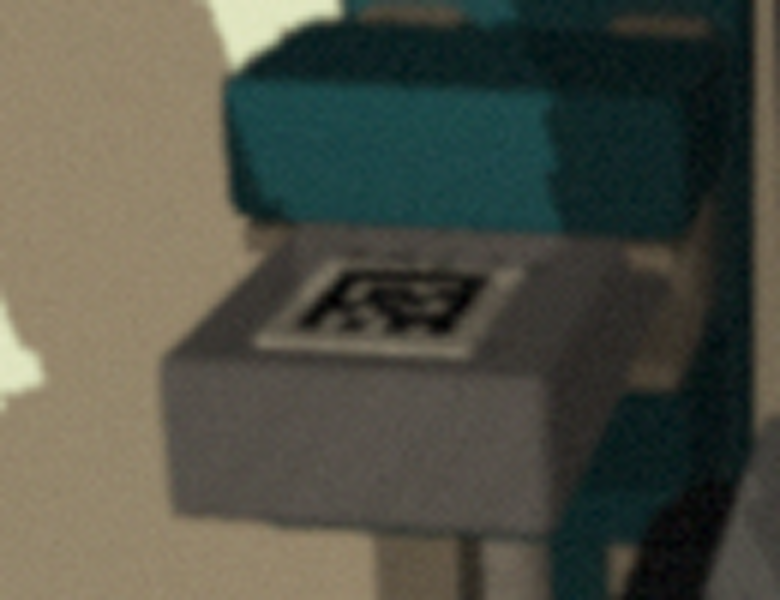

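Clear close-up. In crop pixels, the block's front top edge runs (165,358) to (547,374), its rear edge (172,515) to (548,535), and the label's top edge (257,346) to (472,356).

```bash
cat > f4.py <<'E'
from h import *
np.set_printoptions(precision=4,suppress=True)
c=dict(np.load("w4.npz"))
f=lambda L:[(139+(u+.5)/6-.5,180+(v+.5)/6-.5) for u,v in L]
for n,L,z in [("front",[(165,358),(547,374)],.097),("rear",[(172,515),(548,535)],.097),("labtop",[(257,346),(472,356)],.092),("labbot",[(327,257),(521,269)],.068),("jawF",[(232,83),(690,97)],.056),("jawR",[(240,218),(690,238)],.056),("sideL",[(165,358),(172,515)],.097),("sideR",[(547,374),(548,535)],.097)]:
    X=p2w(c,f(L),z); d=X[1]-X[0]; a=np.arctan2(d[1],d[0]); print(n,X[:,:2].ravel(),"mid",X.mean(0)[:2],"len",np.linalg.norm(d),"yaw",(a+np.pi/2 if n[0:2]!="si" else a))
E
python3 f4.py
python3 - <<'E'
exec(open("fit.py").read().split("w1=cv2")[0])
im=cv2.imread("pics/w4.png"); c=dict(np.load("w4.npz"))
run("w4 top",im,c,lambda p:[top(p)])
run("w4 both",im,c,lambda p:[top(p),lab(p)])
E
```

```text
front [0.5779 0.0089 0.5891 0.0493] mid [0.5835 0.0291] len 0.04192212211307054 yaw 2.8727323258629456
rear [0.596  0.0027 0.6077 0.0434] mid [0.6018 0.023 ] len 0.04233508550771306 yaw 2.8634736064771555
labtop [0.5805 0.0167 0.587  0.0399] mid [0.5837 0.0283] len 0.02406585262633334 yaw 2.8673468596328213
labbot [0.5791 0.0168 0.5859 0.0395] mid [0.5825 0.0282] len 0.02370606833371025 yaw 2.848940143003997
jawF [0.5579 0.0072 0.5728 0.0625] mid [0.5653 0.0349] len 0.05728256417021608 yaw 2.8789132522731955
jawR [0.575  0.002  0.5906 0.0573] mid [0.5828 0.0296] len 0.057401359862782324 yaw 2.866632827164544
sideL [0.5779 0.0089 0.596  0.0027] mid [0.587  0.0058] len 0.01912409218806811 yaw -0.32912385253471055
sideR [0.5891 0.0493 0.6077 0.0434] mid [0.5984 0.0463] len 0.019495413033896836 yaw -0.30685989101717026
w4 top [ 0.582   0.0295 -0.3003  0.0219] 81.4452426579934
w4 both [ 0.5843  0.0289 -0.2756  0.0196] 151.79719389811862
```

Label fit: (0.5835, 0.0286), yaw -0.277, from close agreement in the close-up. The target TCP is (0.439, 0.0695, 0.0635). I back off at height first, then descend.

Emit:
carry_out(
  rows=[
    {"xyz":[-10,-3,0],"twist":[0,0,0],"gripper":1},
    {"xyz":[-25,-7,0],"twist":[0,0,-0.01],"gripper":1},
    {"xyz":[-30,-8,0],"twist":[0,0,-0.01],"gripper":1},
    {"xyz":[-30,-8,0],"twist":[0,0,-0.01],"gripper":1},
    {"xyz":[-25,-7,0],"twist":[0,0,-0.01],"gripper":1},
    {"xyz":[-18,-5,-5],"twist":[0,0,-0.007],"gripper":1},
    {"xyz":[-8,-3,-15],"twist":[0,0,0],"gripper":1},
    {"xyz":[0,0,-22],"twist":[0,0,0],"gripper":1},
    {"xyz":[0,0,-22],"twist":[0,0,0],"gripper":1},
    {"xyz":[0,0,-18],"twist":[0,0,0],"gripper":1},
    {"xyz":[0,0,-12],"twist":[0,0,0],"gripper":1},
    {"xyz":[0,0,-6],"twist":[0,0,0],"gripper":1},
  ],
)

```text
t: 8.5
tcp_pos: [0.4392, 0.0695, 0.0624]
tool_rot: [0.138, 0.99, -0.0, -0.001]
force: [0.5, 0.1, -1.4]
opening: 0.0337
grip_force: 59.9
```

Emit:
carry_out(
  rows=[
    {"xyz":[0,0,0],"twist":[0,0,0],"gripper":1},
    {"xyz":[0,0,0],"twist":[0,0,0],"gripper":1},
    {"xyz":[0,0,0],"twist":[0,0,0],"gripper":1},
  ],
)

```text
t: 8.8
tcp_pos: [0.441, 0.0695, 0.0641]
tool_rot: [0.138, 0.99, 0.0, 0.001]
force: [0.8, 0.2, -0.7]
opening: 0.0332
grip_force: 59.9
```

```bash
python3 - <<'E'
from h import *
np.set_printoptions(precision=4,suppress=True)
s=get_state(); im=capture("side"); cs=calibration("side"); R=Ro.from_quat(s["tool_rot"]).as_matrix()
print(s["t"],s["tcp_pos"],R)
f=-R[:,0]; y=np.cross([0,0,1],f); L=np.array([.5835,.0286,.08]); C=s["tcp_pos"]+[0,0,.0165]
lx=np.array([np.cos(-.277),np.sin(-.277),0]); ly=np.array([-lx[1],lx[0],0]); d=L-C
print("yaw",np.arctan2(f[1],f[0]),"dist nose",d@lx-.075,"lat",d@ly,"C",C)
X=[C+a*f+b*y+np.array([0,0,z]) for a,b,z in [(.075,.021,.022),(.075,.021,-.022),(.03,.021,-.022),(.03,.021,.022),(-.074,.017,.022),(-.074,.017,-.022),(.075,-.021,.022)]]
x0,y0=225,140; big=cv2.resize(im[y0:235,x0:385],None,fx=4.8,fy=4.8,interpolation=cv2.INTER_CUBIC)
q=(w2p(cs,X)-[x0,y0]+.5)*4.8
for a in q: cv2.circle(big,tuple(int(round(v)) for v in a),3,(0,0,255),1)
hb=[L+b*ly+np.array([0,0,z]) for b,z in [(-.012,-.012),(.012,-.012),(.012,.012),(-.012,.012)]]
for a in (w2p(cs,hb)-[x0,y0]+.5)*4.8: cv2.circle(big,tuple(int(round(v)) for v in a),2,(0,255,0),1)
cv2.imwrite("pics/s5.png",big)
E
```

```text
8.8 [0.441  0.0695 0.0641] [[-0.9617  0.2741  0.0017]
 [ 0.2741  0.9617 -0.0002]
 [-0.0017  0.0003 -1.    ]]
yaw -0.2776789786657155 dist nose 0.07321377487020429 lat -0.00037045009169241194 C [0.441  0.0695 0.0806]
```

View pics/s5.png

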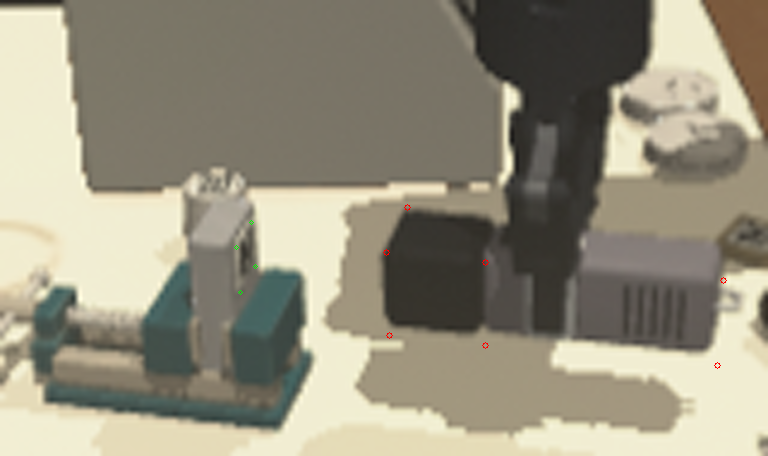

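Red marks predict the reader's corners. Its top edge fits, but the visible underside is about 15 crop pixels above the predicted one. I compare with the same marks in the first side picture, where the reader lay on the bench.

```bash
python3 - <<'E'
from h import *
np.set_printoptions(precision=1,suppress=True)
cs=calibration("side")
def prof(im,u):  # row profile of strong edges
    g=cv2.GaussianBlur(im,(0,0),.6).astype(float).mean(2); return np.round(g[:,u])
def corners(C,a):
    f=np.array([np.cos(a),np.sin(a),0]); y=np.array([-f[1],f[0],0])
    return [C+k*f+b*y+np.array([0,0,z]) for k in (.06,.04,0,-.04,-.06) for b,z in ((-.02 if k>.03 else -.017,.022),((.021 if k>.03 else .017),.022),((.021 if k>.03 else .017),-.022))]
for n,C,a in (("side0",[.448,-.0095,.022],.51),("s5",[.441,.0695,.0806],-.277)):
    im=cv2.imread("pics/side0.png") if n=="side0" else capture("side")
    if n=="s5": cv2.imwrite("pics/side5.png",im)
    P=w2p(cs,corners(np.array(C),a)).reshape(-1,3,2)
    for k,p in zip((.06,.04,0,-.04,-.06),P):
        u=int(round(p[2,0])); v=p[2,1]; g=prof(im,u); r=range(int(v)-8,int(v)+5); print(n,k,"pred near bottom",p[2],[int(x) for x in g[r]],"rows from",int(v)-8)
        u=int(round(p[0,0])); v=p[0,1]; g=prof(im,u); print("   far top",p[0],[int(x) for x in g[int(v)-5:int(v)+6]],"from",int(v)-5)
E
```

```text
side0 0.06 pred near bottom [318.  222.7] [62, 62, 62, 62, 62, 65, 87, 158, 204, 222, 229, 230, 230] rows from 214
   far top [308.2 199.1] [230, 230, 230, 230, 220, 174, 102, 68, 63, 63, 63] from 194
side0 0.04 pred near bottom [325.1 220. ] [63, 63, 64, 64, 64, 68, 87, 132, 191, 222, 230, 231, 231] rows from 211
   far top [315.3 196.6] [230, 230, 230, 230, 228, 209, 147, 80, 64, 64, 64] from 191
side0 0 pred near bottom [337.9 213.9] [98, 98, 98, 97, 97, 96, 101, 136, 186, 213, 225, 230, 230] rows from 205
   far top [329.9 192.3] [229, 229, 229, 230, 225, 196, 139, 90, 68, 65, 72] from 187
side0 -0.04 pred near bottom [351.1 208.8] [82, 82, 82, 82, 83, 88, 98, 133, 185, 213, 225, 229, 230] rows from 200
   far top [343.3 187.6] [230, 230, 230, 230, 229, 222, 189, 147, 132, 132, 133] from 182
side0 -0.06 pred near bottom [357.6 206.3] [95, 95, 95, 94, 95, 98, 115, 175, 217, 229, 230, 230, 230] rows from 198
   far top [349.8 185.4] [229, 229, 229, 230, 226, 206, 165, 137, 132, 132, 133] from 180
s5 0.06 pred near bottom [312.1 210.1] [51, 51, 50, 50, 50, 57, 91, 128, 143, 146, 146
[... 203 characters left out ...]
 146] rows from 203
   far top [324.7 184.3] [175, 147, 142, 142, 140, 121, 83, 52, 46, 46, 47] from 179
s5 0 pred near bottom [339.6 211.9] [53, 53, 53, 53, 53, 57, 78, 114, 154, 177, 203, 216, 213] rows from 203
   far top [342.4 186.6] [52, 49, 49, 49, 49, 49, 49, 49, 49, 49, 49] from 181
s5 -0.04 pred near bottom [358.  213.8] [71, 71, 72, 73, 76, 83, 101, 176, 220, 228, 229, 229, 224] rows from 205
   far top [360.8 188.3] [143, 143, 144, 143, 142, 136, 133, 130, 127, 128, 128] from 183
s5 -0.06 pred near bottom [367.4 214.8] [77, 79, 81, 81, 82, 87, 103, 177, 220, 228, 229, 229, 229] rows from 206
   far top [370.  189.1] [143, 143, 143, 143, 142, 134, 128, 127, 128, 128, 128] from 184
```

Both pictures show the same offset of about 1.7 px, so it's a calibration offset. The reader is level and at most about 1 mm high. I trim by 1 mm and hold for about 2.9 s.

Emit:
carry_out(
  rows=[
    {"xyz":[-1,0,-1],"twist":[0,0,0],"gripper":1},
    {"xyz":[0,0,0],"twist":[0,0,0],"gripper":1},
    {"xyz":[0,0,0],"twist":[0,0,0],"gripper":1},
    {"xyz":[0,0,0],"twist":[0,0,0],"gripper":1},
    {"xyz":[0,0,0],"twist":[0,0,0],"gripper":1},
    {"xyz":[0,0,0],"twist":[0,0,0],"gripper":1},
    {"xyz":[0,0,0],"twist":[0,0,0],"gripper":1},
    {"xyz":[0,0,0],"twist":[0,0,0],"gripper":1},
    {"xyz":[0,0,0],"twist":[0,0,0],"gripper":1},
    {"xyz":[0,0,0],"twist":[0,0,0],"gripper":1},
    {"xyz":[0,0,0],"twist":[0,0,0],"gripper":1},
    {"xyz":[0,0,0],"twist":[0,0,0],"gripper":1},
  ],
)

```text
t: 10.1
tcp_pos: [0.4393, 0.0695, 0.0623]
tool_rot: [0.138, 0.99, -0.0, 0.0]
force: [-0.0, -0.5, -2.8]
opening: 0.0337
grip_force: 59.9
```

Emit:
carry_out(
  rows=[
    {"xyz":[0,0,0],"twist":[0,0,0],"gripper":1},
    {"xyz":[0,0,0],"twist":[0,0,0],"gripper":1},
    {"xyz":[0,0,0],"twist":[0,0,0],"gripper":1},
    {"xyz":[0,0,0],"twist":[0,0,0],"gripper":1},
    {"xyz":[0,0,0],"twist":[0,0,0],"gripper":1},
    {"xyz":[0,0,0],"twist":[0,0,0],"gripper":1},
    {"xyz":[0,0,0],"twist":[0,0,0],"gripper":1},
    {"xyz":[0,0,0],"twist":[0,0,0],"gripper":1},
    {"xyz":[0,0,0],"twist":[0,0,0],"gripper":1},
    {"xyz":[0,0,0],"twist":[0,0,0],"gripper":1},
    {"xyz":[0,0,0],"twist":[0,0,0],"gripper":1},
    {"xyz":[0,0,0],"twist":[0,0,0],"gripper":1},
  ],
)

```text
t: 11.3
tcp_pos: [0.4393, 0.0696, 0.0623]
tool_rot: [0.138, 0.99, 0.0, 0.0]
force: [-0.1, -1.1, -1.8]
opening: 0.033
grip_force: 59.9
```

Emit:
carry_out(
  rows=[
    {"xyz":[0,0,0],"twist":[0,0,0],"gripper":1},
    {"xyz":[0,0,0],"twist":[0,0,0],"gripper":1},
    {"xyz":[0,0,0],"twist":[0,0,0],"gripper":1},
    {"xyz":[0,0,0],"twist":[0,0,0],"gripper":1},
    {"xyz":[0,0,0],"twist":[0,0,0],"gripper":1},
  ],
)

```text
t: 11.8
tcp_pos: [0.4393, 0.0695, 0.0623]
tool_rot: [0.138, 0.99, -0.0, -0.0]
force: [-0.2, 0.3, -1.2]
opening: 0.0333
grip_force: 59.9
```

The hold is done: 2.7 s steady, nose about 75 mm from the label. Now on to the tray centre at (0.555, 0.2175), lifting and moving away sideways.

Emit:
carry_out(
  rows=[
    {"xyz":[-3,0,6],"twist":[0,0,0],"gripper":1},
    {"xyz":[-3,4,14],"twist":[0,0,0],"gripper":1},
    {"xyz":[0,10,15],"twist":[0,0,0.01],"gripper":1},
    {"xyz":[0,16,5],"twist":[0,0,0.02],"gripper":1},
    {"xyz":[2,20,0],"twist":[0,0,0.03],"gripper":1},
    {"xyz":[10,22,0],"twist":[0,0,0.04],"gripper":1},
    {"xyz":[18,22,0],"twist":[0,0,0.04],"gripper":1},
    {"xyz":[24,20,0],"twist":[0,0,0.04],"gripper":1},
    {"xyz":[26,16,0],"twist":[0,0,0.03],"gripper":1},
    {"xyz":[22,11,0],"twist":[0,0,0.02],"gripper":1},
    {"xyz":[14,5,0],"twist":[0,0,0],"gripper":1},
    {"xyz":[6,2,0],"twist":[0,0,0],"gripper":1},
  ],
)

```text
t: 13.0
tcp_pos: [0.5563, 0.218, 0.1026]
tool_rot: [0.024, 1.0, 0.0, 0.0]
force: [-0.1, -0.0, -1.4]
opening: 0.0336
grip_force: 59.9
```

Emit:
carry_out(
  rows=[
    {"xyz":[0,0,-8],"twist":[0,0,0],"gripper":1},
    {"xyz":[0,0,-14],"twist":[0,0,0],"gripper":1},
    {"xyz":[0,0,-16],"twist":[0,0,0],"gripper":1},
    {"xyz":[0,0,-16],"twist":[0,0,0],"gripper":1},
    {"xyz":[0,0,-12],"twist":[0,0,0],"gripper":1},
    {"xyz":[0,0,-9],"twist":[0,0,0],"gripper":1},
    {"xyz":[0,0,-5],"twist":[0,0,0],"gripper":1},
    {"xyz":[0,0,0],"twist":[0,0,0],"gripper":1},
    {"xyz":[0,0,0],"twist":[0,0,0],"gripper":1},
    {"xyz":[0,0,0],"twist":[0,0,0],"gripper":1},
  ],
)

```text
t: 14.0
tcp_pos: [0.556, 0.2177, 0.0231]
tool_rot: [0.024, 1.0, 0.0, 0.001]
force: [0.9, -0.8, -1.1]
opening: 0.0332
grip_force: 59.8
```

```bash
python3 - <<'E'
from h import *
np.set_printoptions(precision=4,suppress=True)
s=get_state(); im=capture("side"); t=capture("top"); cs=calibration("side"); ct=calibration("top"); R=Ro.from_quat(s["tool_rot"]).as_matrix()
print(s["t"],s["tcp_pos"],R[:,0],R[:,2],s["force"],s["q"])
o=np.zeros((590,790,3),np.uint8)
for n,(I,c,x0,y0,w,h,ox,oy) in {"s":(im,cs,215,200,160,110,0,0),"t":(t,ct,205,110,110,150,485,0)}.items():
    k=3 if n=="s" else 2.7
    a=cv2.resize(I[y0:y0+h,x0:x0+w],None,fx=k,fy=k,interpolation=cv2.INTER_CUBIC); o[oy:oy+a.shape[0],ox:ox+a.shape[1]]=a
cv2.imwrite("pics/tr.png",o)
E
```

```text
14.0 [0.556  0.2177 0.0231] [-0.9989  0.0477 -0.0014] [ 0.0014  0.0003 -1.    ] [ 0.9209 -0.7689 -1.1233] [ 0.1746  0.489   1.6744  0.      0.9767 -1.3484]
```

View pics/tr.png

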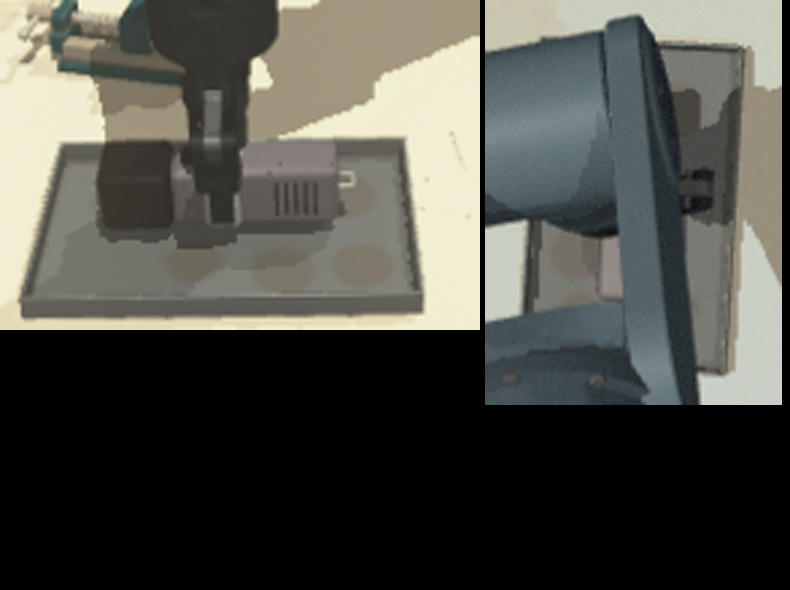

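The reader hovers over the tray interior, parallel to its long sides: nose at (100,185) and tail at (340,190) in the side crop. I lower gently to contact.

Emit:
carry_out(
  rows=[
    {"xyz":[0,0,-4],"twist":[0,0,0],"gripper":1},
    {"xyz":[0,0,-4],"twist":[0,0,0],"gripper":1},
    {"xyz":[0,0,-2],"twist":[0,0,0],"gripper":1},
    {"xyz":[0,0,-1],"twist":[0,0,0],"gripper":1},
    {"xyz":[0,0,-1],"twist":[0,0,0],"gripper":1},
    {"xyz":[0,0,0],"twist":[0,0,0],"gripper":1},
    {"xyz":[0,0,0],"twist":[0,0,0],"gripper":1},
    {"xyz":[0,0,0],"twist":[0,0,0],"gripper":1},
  ],
)

```text
t: 14.9
tcp_pos: [0.5554, 0.2176, 0.0104]
tool_rot: [0.024, 1.0, 0.0, 0.0]
force: [-0.5, -0.3, -0.8]
opening: 0.0332
grip_force: 59.8
```

Emit:
carry_out(
  rows=[
    {"xyz":[0,0,-1],"twist":[0,0,0],"gripper":1},
    {"xyz":[0,0,0],"twist":[0,0,0],"gripper":1},
    {"xyz":[0,0,0],"twist":[0,0,0],"gripper":1},
  ],
)

```text
t: 15.2
tcp_pos: [0.5552, 0.2175, 0.0092]
tool_rot: [0.024, 1.0, -0.0, -0.0]
force: [-0.6, -0.1, -1.8]
opening: 0.0335
grip_force: 59.8
```

Emit:
carry_out(
  rows=[
    {"xyz":[0,0,-1],"twist":[0,0,0],"gripper":1},
    {"xyz":[0,0,0],"twist":[0,0,0],"gripper":1},
    {"xyz":[0,0,0],"twist":[0,0,0],"gripper":1},
  ],
)

```text
t: 15.5
tcp_pos: [0.5555, 0.2176, 0.0085]
tool_rot: [0.024, 1.0, 0.0, 0.0]
force: [-0.7, -0.5, 1.3]
opening: 0.0338
grip_force: 60.0
```

Contact felt: the force changed from -1.8 to +1.3 N. I open gently and rise.

Emit:
carry_out(
  rows=[
    {"xyz":[0,0,-0.5],"twist":[0,0,0],"gripper":1},
    {"xyz":[0,0,0],"twist":[0,0,0],"gripper":1},
    {"xyz":[0,0,0],"twist":[0,0,0],"gripper":0.1},
    {"xyz":[0,0,0],"twist":[0,0,0],"gripper":0},
    {"xyz":[0,0,0],"twist":[0,0,0],"gripper":-0.2},
    {"xyz":[0,0,0],"twist":[0,0,0],"gripper":-0.4},
    {"xyz":[0,0,0],"twist":[0,0,0],"gripper":-0.5},
    {"xyz":[0,0,0],"twist":[0,0,0],"gripper":-0.5},
    {"xyz":[0,0,0],"twist":[0,0,0],"gripper":-0.5},
  ],
  grip_force=20,
)

```text
t: 16.4
tcp_pos: [0.5552, 0.2175, 0.0077]
tool_rot: [0.024, 1.0, 0.0, -0.0]
force: [-0.4, -0.4, 0.3]
opening: 0.064
grip_force: 0.0
```

Emit:
carry_out(
  rows=[
    {"xyz":[0,0,5],"twist":[0,0,0],"gripper":-0.5},
    {"xyz":[0,0,10],"twist":[0,0,0],"gripper":-0.5},
    {"xyz":[0,0,15],"twist":[0,0,0],"gripper":-0.5},
    {"xyz":[0,0,20],"twist":[0,0,0],"gripper":-0.5},
    {"xyz":[0,0,30],"twist":[0,0,0],"gripper":-0.5},
    {"xyz":[0,0,35],"twist":[0,0,0],"gripper":-0.5},
    {"xyz":[0,0,30],"twist":[0,0,0],"gripper":-0.5},
    {"xyz":[0,0,20],"twist":[0,0,0],"gripper":-0.5},
    {"xyz":[0,0,10],"twist":[0,0,0],"gripper":-0.5},
    {"xyz":[0,0,0],"twist":[0,0,0],"gripper":-0.5},
    {"xyz":[0,0,0],"twist":[0,0,0],"gripper":-0.5},
  ],
)

```text
t: 17.5
tcp_pos: [0.5548, 0.2175, 0.1823]
tool_rot: [0.024, 1.0, -0.0, -0.0]
force: [-1.3, 0.4, 0.0]
opening: 0.0644
grip_force: 0.0
```

```bash
python3 - <<'E'
from h import *
cs=calibration("side"); a=capture("side"); 
for _ in range(4): b=capture("side")
s=get_state(); print(s["t"],s["tcp_pos"],s["force"],s["opening"], "motion",cv2.absdiff(a,b)[190:320,200:380].mean())
C=np.array([.5555,.2176,.025]); f=np.array([np.cos(-.048),np.sin(-.048),0]); y=np.array([-f[1],f[0],0])
g=cv2.GaussianBlur(b,(0,0),.6).astype(float).mean(2)
for k in (.06,.04,0,-.03,-.06):
    h=.021 if k>.03 else .017
    p=w2p(cs,[C+k*f+h*y+[0,0,-.022],C+k*f-h*y+[0,0,.022]])
    for n,q in zip(("near bottom","far top"),p): u,v=int(round(q[0])),int(q[1]); print(k,n,np.round(q,1),[int(x) for x in g[v-6:v+6,u]],v-6)
cv2.imwrite("pics/side_end.png",b)
E
```

```text
17.75 [0.55460816 0.21739712 0.18146562] [-0.3768468  -0.3394541   0.04188449] 0.06375608793544832 motion 0.4315811965811966
0.06 near bottom [258.8 283.7] [53, 53, 53, 53, 60, 88, 109, 113, 113, 113, 113, 113] 277
0.06 far top [259.  251.7] [145, 139, 122, 102, 93, 92, 87, 73, 61, 57, 57, 57] 245
0.04 near bottom [269.3 283.6] [51, 51, 51, 51, 61, 102, 112, 111, 111, 110, 112, 121] 277
0.04 far top [269.3 251.5] [141, 119, 91, 79, 76, 76, 73, 62, 54, 54, 56, 56] 245
0 near bottom [290.4 281.7] [90, 89, 89, 87, 84, 104, 111, 112, 111, 111, 111, 112] 275
0 far top [289.9 252.4] [182, 123, 95, 91, 90, 91, 98, 111, 122, 126, 127, 128] 246
-0.03 near bottom [306.1 281.3] [86, 86, 87, 87, 82, 103, 111, 109, 106, 104, 103, 105] 275
-0.03 far top [305.5 252.1] [175, 118, 96, 93, 91, 90, 97, 117, 126, 128, 128, 129] 246
-0.06 near bottom [321.8 281. ] [93, 92, 92, 92, 87, 83, 105, 114, 118, 124, 127, 126] 274
-0.06 far top [321.1 251.7] [209, 158, 111, 96, 93, 93, 94, 104, 120, 128, 129, 130] 245
```

The reader's edges sit where a flat, upright reader on the tray floor should be, with the same small offset as before. Nothing is moving and the gripper is clear, so I hand in.

```bash
python3 -c "
from plant import *
print(sign_off())"
```

```text
the job is handed in; nothing more can be done
None
```

The job is handed in at about 18 s: I held the reader level, square and centred about 75 mm in front of the label for 2.7 s, then laid it flat and right way up in the tray and let go; the judging result was not shown.

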